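# Clamp the silver heatsink in the bench quick clamp

### The job

Set the silver finned heatsink (not the black one) on the white bed of the bench clamp, between the two orange jaws and lengthwise from jaw to jaw. Then squeeze and fully release the clamp's orange trigger against its black handle, again and again, until the sliding jaw has pushed the heatsink against the fixed jaw and grips it firmly; let the trigger alone move the jaw, do not push the jaw by hand. Leave the clamp gripping and let go.

Things in the scene. Friction and masses are not known exactly. Their poses are not given: they have to be found in the camera images.
- sink_mid (a point): Centre of the loose silver (bare aluminium) heatsink with upright fins: 60 mm long (x), 36 wide (y), 44 high (z up), 0.1 to 0.2 kg. It stands on the desk, centre 22 mm up; grasp it across the 36 mm. Either way round will do. A black heatsink of the same size and a small transformer stand near it: not wanted.
- seat (a point): Place for the heatsink, in the middle of the bench clamp's white bed, on its surface 20 mm above the desk (bed 50 mm wide in y). x points along the clamp to the fixed orange jaw, whose face is at x = +40 mm (64 mm high); the sliding orange jaw's rubber pad face is at x = -56 mm plus the jaw value (60 mm high). z up.
- squeeze (a point): Squeeze point of the grip, 132 mm above the desk and 152 mm behind the seat; same axes. Back face of the fixed black handle (12 mm thick, top at 152 mm) at x = -11 mm; outer face of the orange trigger's round bar at x = +35 released, +15 squeezed; both 30 mm wide in y. Fingers closing along x about this point, from 75 mm or more apart, squeeze it fully. The black housing below is 86 mm high.
- trigger (a joint): Trigger angle in rad: 0 released, 0.36 fully squeezed (about 15 N at most). It springs back by itself. Each full squeeze drives the jaw on one tooth, 8 mm (the first 1 to 10 mm): 3 to 5 squeezes in all. To catch the next tooth let it back under 0.04; a squeeze short of 0.3 may gain nothing. Once the jaw grips, the trigger stops short.
- jaw (a joint): Advance of the sliding jaw in m: starts between 0.004 and 0.016, at most 0.06; stays where it is driven (9 N friction). Its rubber pad is sprung: 3 N at first touch, 7 N when pressed flat, 5 mm. With the heatsink against the fixed jaw the pad touches it at 0.036; firmly gripped from 0.037 to 0.041. More squeezes then do no harm.

How it is judged (in metres and radians):
On the way, in this order (a step that is already met when the one before it is completed fails the run):
1. the silver heatsink stands on the bed between the open jaws, lengthwise, and has been let go (x of sink_mid in the frame of seat between -0.025 and 0.017 m and y of sink_mid in the frame of seat between -0.016 and 0.016 m and height (world z) of sink_mid between 0.036 and 0.048 m and angle between the x axis of sink_mid and the x axis of seat, either way round below 0.26 rad and contact force between the fingers and sink below 0.2 N), for 0.1 s.
2. the trigger is squeezed (value of joint trigger above 0.15 rad).
3. the sliding jaw has come up to the heatsink and grips it (contact force between pad and sink above 2 N), for 0.1 s.
At the end, for the whole second after the job is handed in: The silver heatsink stands upright on the bed against the fixed jaw, within 18 mm of the bed's middle line and 10 degrees of the clamp's length, the sliding jaw's pad presses on it with more than 2 N, the trigger is sprung back, and nothing moves (contact force between pad and sink above 2 N and x of sink_mid in the frame of seat between 0.005 and 0.017 m and y of sink_mid in the frame of seat between -0.018 and 0.018 m and height (world z) of sink_mid between 0.036 and 0.05 m and angle between the x axis of sink_mid and the x axis of seat, either way round below 0.175 rad and angle between sink_mid's own z axis and vertical below 0.175 rad and value of joint trigger below 0.08 rad and linear speed of sink below 0.02 m/s); the robot touches nothing.
It fails at once if the sliding jaw is pushed by the robot's hand (more than 8 N) (contact force between any of the fingers, the arm and jaw above 8 N).
It also fails if it takes over 72 s, if anything falls off the work surface, if the arm or the gripper's body presses on something with over 40 N, if the wrist force passes 120 N, or if a joint passes its speed limit or range.

### The arm

A 6-joint arm with a two-finger parallel gripper is mounted at the origin on the work surface. World frame = base frame: x ahead of the robot, y to its left, z up, the work surface at z = 0. Lengths are in mm, angles in rad, forces in N, time in s.
With the tool pointing down it reaches from about 350 to 975 mm from the base axis. Payload 4.9 kg.
Tool frame: the origin (TCP) lies on the centre line of the jaws, within the pads' length; the fingertips stand 17 mm ahead of it and the grasp point (between the pads) lies 2 mm behind it; z points along the fingers, y is the line along which they close (so a half turn about z gives the same grasp; the last joint's range is limited). The gripper opens to 85 mm and grips with 20 to 120 N. Pads are 22 mm wide; open, the fingers measure 114 mm over their backs; the gripper's body (76 mm by 85 mm) begins 54 mm behind the grasp point. The pads swing forward as they close: fully open they stand 13 mm farther back than shut.
Start: joints at [-1.424, 0.053, 1.613, -0, 1.476, -0.119], TCP at [164.171, -603.034, 248.304] pointing down, gripper open.
Joint ranges: [-3.01, 3.01], [-1.01, 2.22], [0.06, 2.58], [-1.02, 4.17], [0.09, 2.62], [-3.14, 3.14]. Speed limits (rad/s): [2.57, 2.57, 3.14, 3.14, 3.14, 3.14].

### API

Orientations are given as [roll, pitch, yaw] about the fixed x, y, z axes, in that order (R = Rz(yaw) Ry(pitch) Rx(roll)).
In Python, from workcell import manip gives the robot as it stands. Calls block until the motion is done:
- manip.reach(position, orientation): joint-space move of the TCP to a pose.
- manip.move_l(position, speed=150, frame=None, threshold=None): straight line of the TCP; frame=None keeps the orientation; speed is the mean speed in mm/s. With threshold (N) it stops when the force on the tool has changed by that much, and returns True; else False.
- manip.movej(angles): joint-space move.
- manip.gripper_to(opening, squeeze=None): finger opening in mm; squeeze is the grip in N (None keeps the last); returns when the fingers have stopped.
- manip.dwell(seconds).
- manip.ik(position, orientation): joint angles nearest the present ones, or None.
- manip.sense(): the state.
- manip.snapshot(name): name is "side" or "top" or "wrist"; returns a dict with "frame" (400x640x3 uint8, red, green, blue), "z_map" (400x640 float32, mm along the optical axis (not along the pixel's ray), 0 where there is no reading), "intrinsics" (3x3 intrinsics, pixels), "pose" (4x4, takes a point from camera to world coordinates). Camera axes: x right, y down, z forward; pixel columns grow to the right and rows downward; lengths in mm; the calibration is good to about 2 mm. The wrist camera is an equidistant fisheye: a pixel r from the principal point sees the ray r / f radians off the axis. A picture is of the moment at which its call begins.
A pose or a line that the arm cannot do raises manip.IKError and nothing moves.
- manip.hand_in(): hands the job in; it is judged then, once.
Trained networks look in a picture, given as the dict that the camera call returned (one of the last four; its "shot" number tells which), for a name from the list of things; names that differ only in an ending like _2 or _b are one class to them, and where a whole thing is asked for, a point or a joint stands for the part that bears it (a point fixed in the world has none). Each returns a list of dicts, best first, with "confidence" (0 to 1); they miss things now and then, are a little off and sometimes report something else, mostly with a low value. They report only what shows in the picture. A call takes as long as a camera call.
- manip.find_in(picture, thing): "centre" ([x, y, z] in mm, in world coordinates, good to about 4 mm: the middle of the surface that is visible of it).
The state is a dict: "time_s": time; "joints": joint angles; "qd": joint speeds; "joint_efforts": joint torques, N m; "eef_pos": TCP position; "tool_rot": TCP orientation; "ft_force": force on the tool from outside, world axes, zero at the start; "ft_torque": the same for the moment, N m; "gripper_width": finger opening in mm; "finger_force": force on a finger pad.
Only numpy, scipy, OpenCV 4.12 (cv2) and the standard library are available. Lean on these libraries where they do the work, as an engineer would, in place of code of your own. Each camera call takes 0.05 s, during which the arm holds its last target. There are 200 camera calls.

## Working session

There is one attempt and no reset: what is moved stays moved. The work goes in short steps, each a Python script; the robot and the scene stay as the last script left them, time stands still between calls to the robot, and variables do not carry over. Pictures are saved under pics/ and viewed, at most 10 in all, crops included, and the job is handed in when it is done.

```bash
mkdir -p pics; ls; python3 - <<'E'
from workcell import manip
import cv2,numpy as np
for n in ["top","side"]:
    p=manip.snapshot(n); cv2.imwrite(f"pics/{n}1.png",p["frame"][:,:,::-1])
    np.savez(f"{n}1.npz",f=p["frame"],z=p["z_map"],K=p["intrinsics"],T=p["pose"])
    for t in ["sink_mid","seat","squeeze","trigger","jaw"]:
        try: print(n,t,[(np.round(d["centre"]),round(d["confidence"],2)) for d in manip.find_in(p,t)][:3])
        except Exception as e: print(n,t,repr(e))
s=manip.sense();print(s["time_s"],s["tool_rot"],s["gripper_width"])
E
```

```text
pics
top sink_mid [(array([ 581., -196.,   40.]), 0.86)]
top seat [(array([526., 166.,  24.]), 0.79)]
top squeeze [(array([523., 164.,  22.]), 0.76)]
top trigger []
top jaw [(array([520., 171.,  44.]), 0.9)]
side sink_mid [(array([ 579., -212.,   45.]), 0.85)]
side seat [(array([543., 154.,  20.]), 0.58)]
side squeeze [(array([537., 150.,  14.]), 0.95)]
side trigger [(array([576., 159., 134.]), 0.5)]
side jaw [(array([516., 164.,  31.]), 0.87), (array([573., 160., 130.]), 0.44)]
0.6 [3.14154583e+00 2.69627998e-05 2.65775958e-01] 85.3606491497875
```

View pics/top1.png

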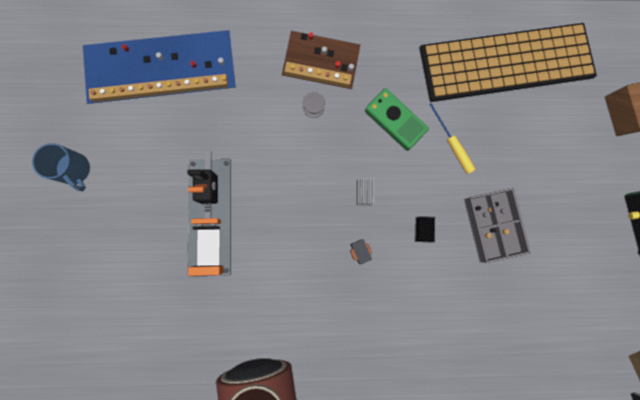

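View pics/side1.png

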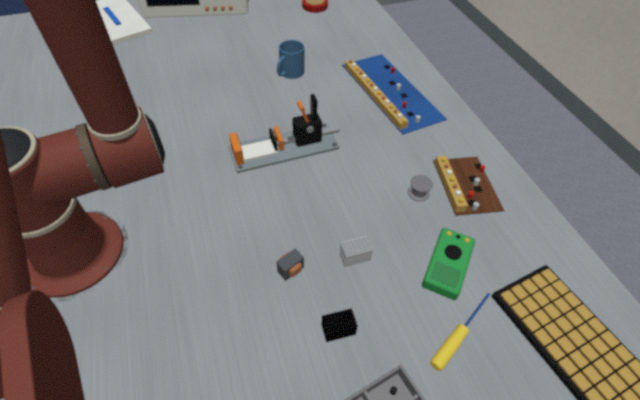

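The top view shows the silver sink at px (365,191) and the black one at (425,229). The clamp has its fixed jaw at (205,270), its sliding jaw at (205,221) and its grip at (205,180), so clamp +x points towards the robot. Next I'll measure from the depth maps.

```bash
cat > h.py <<'E'
import numpy as np,cv2
def cloud(f,z,K,T,fish=False):
    v,u=np.mgrid[:z.shape[0],:z.shape[1]].astype(float)
    x=(u-K[0,2])/K[0,0];y=(v-K[1,2])/K[1,1]
    if fish:
        r=np.hypot(x,y)+1e-9;s=np.tan(np.minimum(r,1.5))/r;x*=s;y*=s
    P=np.stack([x*z,y*z,z],-1)@T[:3,:3].T+T[:3,3]
    P[z<=0]=np.nan
    return P
def rect(P,m):
    q=P[m][:,:2].astype(np.float32);q=q[~np.isnan(q).any(1)]
    return cv2.minAreaRect(q),len(q),np.round(np.nanpercentile(P[m][:,2],[5,50,95]),1)
def masks(f):
    h=cv2.cvtColor(f,cv2.COLOR_RGB2HSV).astype(int)
    org=(h[...,0]<16)&(h[...,1]>170)&(h[...,2]>120)
    white=(h[...,1]<30)&(h[...,2]>200)
    return org,white
E
python3 - <<'E'
from h import *
for n in ["top","side"]:
    d=np.load(n+"1.npz");P=cloud(d['f'],d['z'],d['K'],d['T']);org,wh=masks(d['f'])
    X,Y,Z=P[...,0],P[...,1],P[...,2]
    reg=(X>380)&(X<800)&(Y>80)&(Y<260)
    print(n,"cam",d['T'][:3,3].round(),d['K'][0,0])
    print("white",rect(P,reg&wh&(Z>8)&(Z<30)))
    k,l,st,c=cv2.connectedComponentsWithStats((org&reg).astype(np.uint8))
    for i in range(1,k):
        if st[i,4]>8: print("org",c[i].round(),rect(P,l==i))
    print("grip",rect(P,reg&(Z>95)),"base",rect(P,reg&(Z>4)&(Z<200)))
    print("sink",rect(P,(X>520)&(X<640)&(Y>-260)&(Y<-150)&(Z>36)))
E
```

```text
top cam [454. -57. 996.] 409.41050258725085
white (((456.10693359375, 170.3026123046875), (49.534934997558594, 79.45639038085938), 89.62118530273438), 736, array([18.1, 21.1, 24.1]))
org [197. 188.] (((581.3766479492188, 169.93447875976562), (25.604753494262695, 17.487794876098633), 88.39552307128906), 62, array([130.3, 136.9, 139.4]))
org [216. 221.] (((515.2379760742188, 146.103271484375), (8.34458065032959, 7.082822799682617), 87.37239074707031), 12, array([57.9, 61.6, 63.6]))
org [200. 222.] (((514.5234985351562, 176.60586547851562), (38.274497985839844, 4.858969688415527), 89.26705169677734), 21, array([58.2, 60.6, 62.3]))
org [206. 267.] (((410.6540222167969, 164.54441833496094), (59.22274398803711, 4.435736179351807), 86.99390411376953), 32, array([62.4, 64.6, 67.7]))
org [192. 274.] (((396.9577331542969, 192.68630981445312), (16.228357315063477, 2.1065189838409424), 82.0324478149414), 9, array([63.4, 65.1, 66.7]))
grip (((594.52197265625, 172.1785125732422), (29.87975311279297, 44.29121780395508), 89.75055694580078), 269, array([102.9, 137.8, 153.9])) base (((590.132629394531
[... 632 characters left out ...]
22656, 167.22674560546875), (9.366007804870605, 54.50926208496094), 1.5013668537139893), 69, array([37.6, 56.9, 59.5]))
org [236. 148.] (((401.0692443847656, 165.91561889648438), (69.04029083251953, 17.304832458496094), 87.78414154052734), 190, array([26. , 60.7, 64.3]))
grip (((590.588134765625, 171.40098571777344), (30.938213348388672, 45.78926467895508), 85.90433502197266), 230, array([ 99.6, 131.1, 150. ])) base (((532.9639892578125, 171.69398498535156), (294.110107421875, 106.1935043334961), 0.7712649703025818), 3659, array([  7.7,  19.1, 109. ]))
sink (((581.3790893554688, -200.17123413085938), (38.05619812011719, 60.374881744384766), 87.99932861328125), 456, array([36.9, 41.1, 44. ]))
```

```bash
python3 - <<'E'
from workcell import manip
from h import *
manip.reach([583,-200,230],[np.pi,0,0]); manip.dwell(.2)
p=manip.snapshot("wrist"); cv2.imwrite("pics/w1.png",p["frame"][:,:,::-1])
P=cloud(p["frame"],p["z_map"],p["intrinsics"],p["pose"],True)
X,Y,Z=np.moveaxis(P,-1,0)
print(rect(P,(X>530)&(X<640)&(Y>-240)&(Y<-160)&(Z>30)&(Z<60)))
print([(np.round(d["centre"]),round(d["confidence"],2)) for d in manip.find_in(p,"sink_mid")])
s=manip.sense();print(s["time_s"],s["eef_pos"],s["joints"],p["pose"].round(2),p["intrinsics"][0,0])
E
```

```text
(((583.4573364257812, -201.16030883789062), (36.3618278503418, 61.02978515625), 88.73126983642578), 1270, array([35.8, 44.8, 46.1]))
[(array([ 584., -203.,   45.]), 0.82)]
2.9917 [ 582.88139691 -200.45485236  230.03343334] [-4.51899432e-01  4.41241268e-02  1.65244623e+00 -1.25472179e-05
  1.44494949e+00  1.11963376e+00] [[-0.0000e+00 -9.5000e-01 -3.2000e-01  6.6583e+02]
 [-1.0000e+00  0.0000e+00 -0.0000e+00 -2.0103e+02]
 [ 0.0000e+00  3.2000e-01 -9.5000e-01  3.5647e+02]
 [ 0.0000e+00  0.0000e+00  0.0000e+00  1.0000e+00]] 309.70691628693146
```

View pics/w1.png

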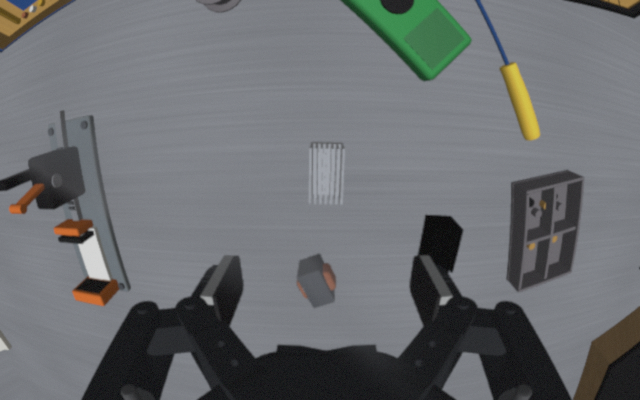

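The sink is at wrist px (327,173), about (583.5, -201) with yaw about -1.3°, and it is clear of its neighbours. I'll grasp it and lift.

```bash
python3 - <<'E'
from workcell import manip
from h import *
yaw=np.radians(-1.3)
manip.reach([583.5,-201,120],[np.pi,0,yaw])
manip.move_l([583.5,-201,29],150)
manip.gripper_to(25,40)
s=manip.sense();print(s["time_s"],s["eef_pos"],s["gripper_width"],s["finger_force"])
manip.move_l([583.5,-201,230],200)
# look at clamp from the near side, carrying the sink
manip.reach([500,90,260],[np.pi,0,0]); manip.dwell(.2)
p=manip.snapshot("wrist"); cv2.imwrite("pics/w2.png",p["frame"][:,:,::-1])
P=cloud(p["frame"],p["z_map"],p["intrinsics"],p["pose"],True)
X,Y,Z=np.moveaxis(P,-1,0);org,wh=masks(p["frame"]);reg=(X>370)&(X<800)&(Y>120)&(Y<230)
print("white",rect(P,reg&wh&(Z>8)&(Z<30)))
k,l,st,c=cv2.connectedComponentsWithStats((org&reg).astype(np.uint8))
for i in range(1,k):
    if st[i,4]>15: print("org",c[i].round(),rect(P,l==i), "top",rect(P,(l==i)&(Z>np.nanpercentile(Z[l==i],90)-5)))
print("grip",rect(P,reg&(Z>95)&(X>550)&(X<650)))
s=manip.sense();print(s["time_s"],s["eef_pos"],s["gripper_width"],s["finger_force"])
E
```

```text
4.7833 [ 584.09107686 -201.2719144    29.85408948] 35.20588223733025 41.89892828464508
white (((450.7757568359375, 168.923095703125), (70.65641021728516, 46.97419738769531), 0.9894842505455017), 1470, array([19.6, 20.9, 22.2]))
org [230. 103.] (((582.3204956054688, 170.10557556152344), (29.200098037719727, 21.63402557373047), 87.177490234375), 660, array([ 95.4, 136.4, 138.8])) top (((576.5394287109375, 170.4908905029297), (11.467708587646484, 28.768266677856445), 3.135089635848999), 419, array([135.2, 137.5, 139. ]))
org [262. 160.] (((512.7736206054688, 159.9267120361328), (16.500043869018555, 39.22086715698242), 1.3887534141540527), 335, array([58. , 60.5, 61.7])) top (((515.8529663085938, 160.07052612304688), (39.29758071899414, 11.179734230041504), 89.26861572265625), 328, array([58.4, 60.5, 61.7]))
grip (((593.1527709960938, 171.17576599121094), (46.16877365112305, 31.277883529663086), 0.1867956817150116), 1616, array([101.6, 137.5, 153. ]))
7.3583 [500.34651235  89.17809078 259.77674962] 35.6431382445333 41.46692454814911
```

View pics/w2.png

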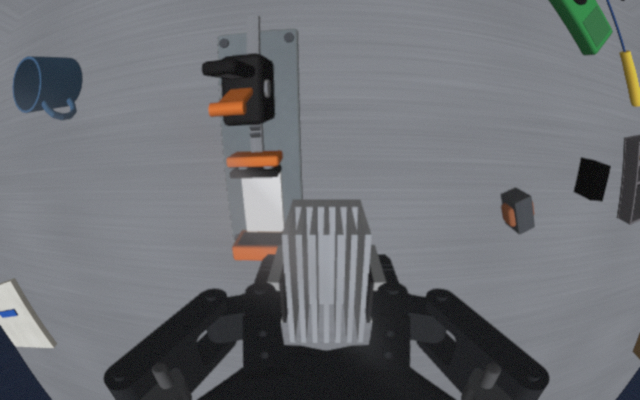

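The sink is held. The clamp axis is at y≈171 and the seat is at about (453,171), with the jaw open and clear. I'll place the sink at seat x≈+2 mm.

```bash
python3 - <<'E'
from workcell import manip
from h import *
yaw=np.radians(-1.3+.6+1.3)-0.0
manip.reach([451.5,171,180],[np.pi,0,np.radians(-.7)])
manip.move_l([451.5,171,62],120)
r=manip.move_l([451.5,171,47],25,threshold=4)
s=manip.sense();print(r,s["time_s"],s["eef_pos"],s["gripper_width"],s["ft_force"])
manip.gripper_to(60); manip.dwell(.2)
manip.move_l([451.5,171,250],200); manip.dwell(.1)
p=manip.snapshot("wrist"); cv2.imwrite("pics/w3.png",p["frame"][:,:,::-1])
P=cloud(p["frame"],p["z_map"],p["intrinsics"],p["pose"],True)
X,Y,Z=np.moveaxis(P,-1,0)
np.savez("w3.npz",P=P,f=p["frame"])
print("sink+jaws",rect(P,(X>420)&(X<484)&(Y>140)&(Y<200)&(Z>55)&(Z<72)))
print("grip",rect(P,(Z>95)&(X>550)&(X<650)&(Y>120)&(Y<220)))
print(manip.sense()["time_s"])
E
```

```text
True 9.5583 [451.71772963 171.10196864  49.80966814] 35.70521458439504 [0.30760105 0.31682473 4.11071107]
sink+jaws (((451.1722717285156, 170.50001525878906), (36.280033111572266, 60.121177673339844), 89.78697967529297), 1256, array([61.7, 64.9, 66.1]))
grip (((589.3138427734375, 171.2496337890625), (38.64869689941406, 30.194164276123047), 0.8772470951080322), 1353, array([100.3, 136.6, 148.2]))
11.425
```

View pics/w3.png

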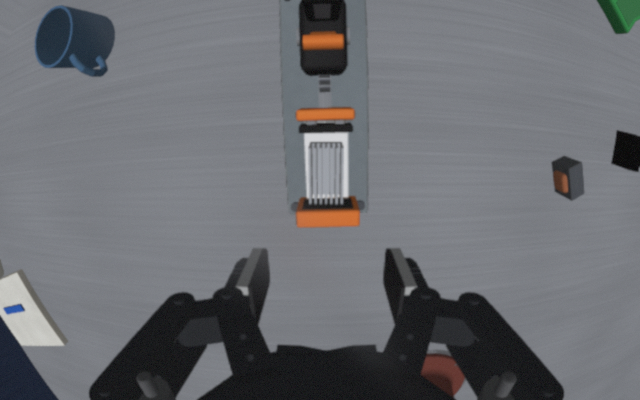

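Placed well: the sink is in the middle of the bed, at px (327,172) between the jaws. Now the first squeezes, reading the gripper width and the jaw position.

```bash
python3 - <<'E'
from workcell import manip
from h import *
manip.gripper_to(85)
manip.reach([603,171,240],[np.pi,0,np.pi/2])
s=manip.sense();print(s["joints"][5],s["eef_pos"])
print(manip.move_l([603,171,130],120,threshold=8))
for i in range(2):
    manip.gripper_to(20,40); manip.dwell(.3)
    s=manip.sense();print("closed",s["time_s"],s["gripper_width"],s["finger_force"],s["ft_force"].__str__())
    if i==0: 
        p=manip.snapshot("side"); cv2.imwrite("pics/s2.png",cv2.resize(p["frame"][60:200,200:380,::-1],None,fx=4,fy=4))
    manip.gripper_to(85); manip.dwell(.3)
    p=manip.snapshot("side")
    P=cloud(p["frame"],p["z_map"],p["intrinsics"],p["pose"]);X,Y,Z=np.moveaxis(P,-1,0);org,_=masks(p["frame"])
    print(rect(P,org&(X>450)&(X<540)&(Y>120)&(Y<220)&(Z>20)), manip.sense()["gripper_width"])
E
```

```text
0.15822251260793715 [602.84779267 171.04783048 240.04839941]
False
closed 15.1917 24.42619708002851 41.257880330085754 [0.73447838 0.93265955 6.1219168 ]
(((502.0887451171875, 166.48634338378906), (56.406192779541016, 8.551191329956055), 88.66438293457031), 65, array([39.7, 57.7, 59.9])) 85.0962337487339
closed 17.0833 25.287648178556132 41.633784770965576 [1.99491895 1.14430629 4.1112245 ]
(((494.0461730957031, 165.8333282470703), (8.770874977111816, 54.39375305175781), 1.0432355403900146), 65, array([35.9, 56.9, 59.5])) 85.01243056913403
```

View pics/s2.png

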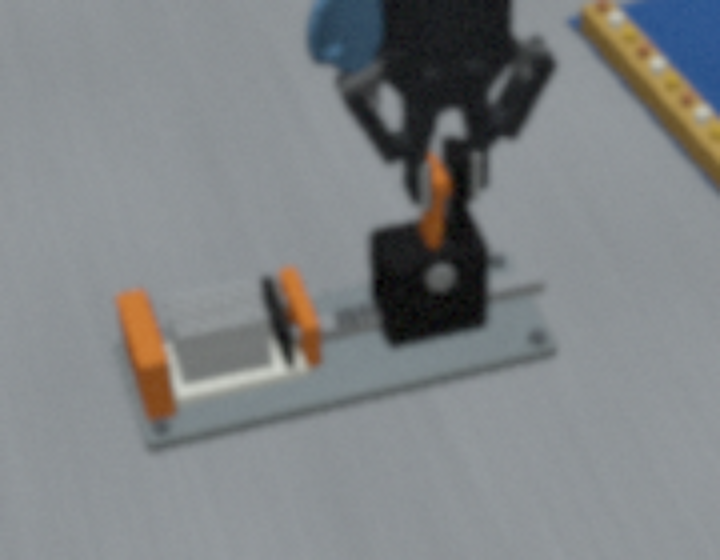

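The view shows the trigger (px 437,190) fully closed against the handle and the jaw advancing, 511 → 502 → 494 mm. I'll repeat until it stops.

```bash
python3 - <<'E'
from workcell import manip
from h import *
last=494
for i in range(5):
    manip.gripper_to(20,40); manip.dwell(.3)
    s=manip.sense();w=s["gripper_width"]
    manip.gripper_to(85); manip.dwell(.3)
    p=manip.snapshot("side")
    P=cloud(p["frame"],p["z_map"],p["intrinsics"],p["pose"]);X,Y,Z=np.moveaxis(P,-1,0);org,_=masks(p["frame"])
    j=rect(P,org&(X>440)&(X<540)&(Y>120)&(Y<220)&(Z>20))[0][0][0]
    print(round(s["time_s"],1),w,j)
    if last-j<1.5: break
    last=j
cv2.imwrite("pics/s3.png",cv2.resize(p["frame"][60:200,200:380,::-1],None,fx=4,fy=4))
E
```

```text
18.9 24.55768676083631 486.01495361328125
20.8 29.889868144935168 484.107666015625
22.6 29.932084272227318 483.7087097167969
```

View pics/s3.png

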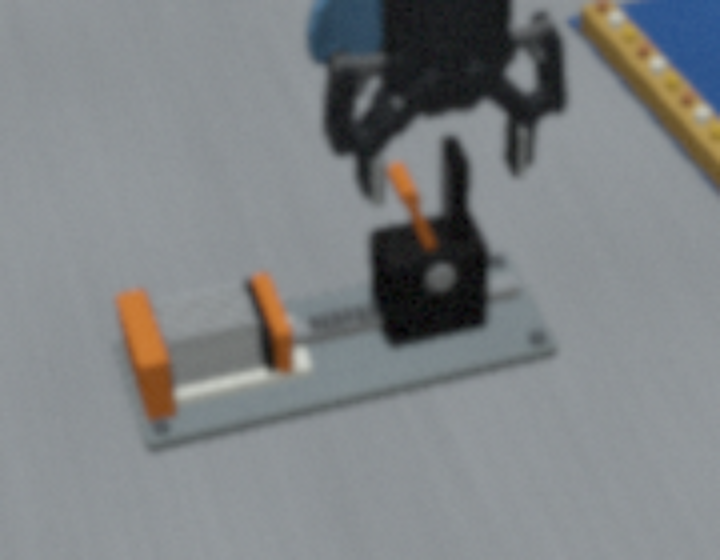

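The sink fills the gap between the jaws, the trigger stopped short on the last two squeezes, and it has sprung back (px 400,180). I'll retreat, check the pose, and hand in if it is good.

```bash
python3 - <<'E'
from workcell import manip
from h import *
manip.move_l([603,171,300],120)
manip.reach([451.5,171,280],[np.pi,0,0]); manip.dwell(.3)
p=manip.snapshot("wrist")
P=cloud(p["frame"],p["z_map"],p["intrinsics"],p["pose"],True);X,Y,Z=np.moveaxis(P,-1,0);org,_=masks(p["frame"])
cv2.imwrite("pics/w4.png",p["frame"][:,:,::-1])
print("sink",rect(P,(X>417)&(X<474)&(Y>145)&(Y<195)&(Z>57)&(Z<72)&~org))
print("trig",rect(P,org&(X>550)&(X<620)&(Z>125)))
print("jaw",rect(P,org&(X>470)&(X<520)&(Z>50)))
print(manip.sense()["time_s"])
E
```

```text
sink (((445.497314453125, 172.70733642578125), (43.279510498046875, 56.94422912597656), 89.98014831542969), 816, array([58.9, 64.8, 66.2]))
trig (((576.1096801757812, 170.99693298339844), (10.216493606567383, 29.826583862304688), 0.013375384733080864), 417, array([134.8, 137.3, 139. ]))
jaw (((487.32366943359375, 170.41355895996094), (11.389230728149414, 56.293479919433594), 1.4373329877853394), 502, array([58.4, 60.6, 62. ]))
26.8583
```

View pics/w4.png

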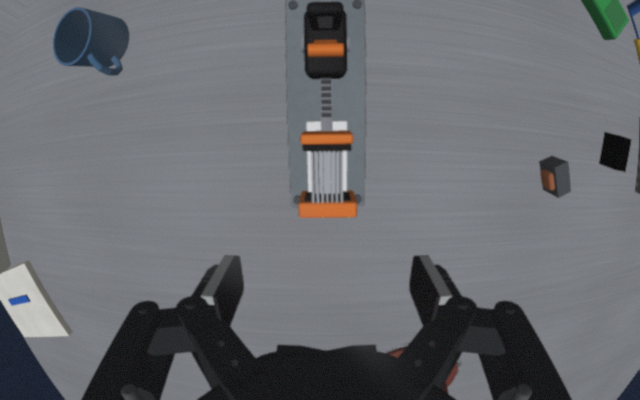

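The sink is straight and clamped against the fixed jaw (px 327,177). The trigger is back at its released position, 576 mm, and the hand is clear.

```bash
python3 -c "
from workcell import manip
print(manip.hand_in())"
```

```text
the job is handed in; nothing more can be done
None
```

The silver heatsink is clamped lengthwise on the bed against the fixed jaw, the trigger has sprung back, the arm is clear, and the job was handed in at about 27 s; no verdict came back, so the result is unconfirmed.

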